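# Rack a tray of freshly varnished vases to dry

## Task

Put the tray of freshly varnished vases away in the drying rack: swing the rack's stop bar aside, slide the tray along the bench into the lowest bay until it is fully home against the back stop, then swing the stop bar shut across it. The varnish is wet, so do not touch the vases, and keep every vase standing in the tray; leave the other things on the bench where they are.

Things in the scene. Friction and masses are not known exactly. Their poses are not given: they have to be found in the camera images.
- rack_home (a point): Bench point where the tray's underside centre comes to lie when home against the back stop of the fixed drying rack's lowest bay. Open steel frame, 230 deep, 208 wide, 215 high (mm throughout). x: straight into the rack (sliding direction); y: to the stop bar's hinge side; z up. Post fronts at x = -110, back stop face at +115. The bay has no floor: the tray slides on the bench.
- rack_mouth (a point): Bench point at the middle of the bay's mouth, between the front posts; axes as rack_home, 110 before it. Inwards the tray runs between guide walls at y = -85 and +85 (5 play a side; 18 to 42 high); outwards they flare to y = -105 and +105 at x = -30. Nothing crosses the mouth; upper runners (85 up) and a wire shelf begin 40 inside. The tray's rim passes 6 above 26 high runners.
- stop_bar (a joint): Swing of the rack's stop bar, rad: 0 closed on its stop (upright bar across the mouth, 10 before a tray that is home), growing as it swings out and aside, to 2.2; above 1.4 clear of the tray's way. Starts at 0 to 0.3. Stays where left; about 1 N moves it. Bent steel rod 10 thick: upright bar from 11 above the bench to the grip, two level arms (60 and 205 up) to the pivot rod.
- bar_pivot (a point): Point on the bench under the stop bar's upright pivot axis, at x = -130, y = +115 in the frame of rack_home, and with the same axes as rack_home. The upright bar and its grip stand 80 from this axis: at swing angle a they are at x = -80 sin(a), y = -80 cos(a) in this frame.
- bar_grip (a point): Centre of the stop bar's grip: an upright black rubber sleeve, 16 in diameter, on the bar's upper end above the rack's frame, from 216 to 266 above the bench, this point 243 above it. It moves with the bar.
- tray: Shallow aluminium tray on the bench, 0.26 to 0.44 kg plus load; 230 long (x), 160 wide (y), 36 high over its outward flanged rim (rim 32 to 36 up, 11 wide, open below; walls 208 by 138 outside, 3 thick). Origin: centre of the underside; x along its length, to the end that enters the rack first; z up. Some 3 to 6 N on the rim slides it; two fingers spread on one edge square it to them.
- vase1: Freshly varnished wooden bud vase standing in the tray, 38 in diameter at the belly, base 30, 78 high (its top 82 above the bench), 60 g, tips over easily. Origin: centre of its base, on the tray's floor (4 above the tray's underside); about 45 from the tray's centre along its length and 27 across.
- vase2: Freshly varnished wooden bud vase standing in the tray, 38 in diameter at the belly, base 30, 78 high (its top 82 above the bench), 60 g, tips over easily. Origin: centre of its base, on the tray's floor (4 above the tray's underside); about 45 from the tray's centre along its length and 27 across.
- vase3: Freshly varnished wooden bud vase standing in the tray, 38 in diameter at the belly, base 30, 78 high (its top 82 above the bench), 60 g, tips over easily. Origin: centre of its base, on the tray's floor (4 above the tray's underside); about 45 from the tray's centre along its length and 27 across.
- vase4: Freshly varnished wooden bud vase standing in the tray, 38 in diameter at the belly, base 30, 78 high (its top 82 above the bench), 60 g, tips over easily. Origin: centre of its base, on the tray's floor (4 above the tray's underside); about 45 from the tray's centre along its length and 27 across.
- bottle1: Bystander: orange squeeze bottle with a white nozzle, 58 in diameter, 177 high, upright; origin: centre of its base.
- bottle2: Bystander: blue squeeze bottle with a white nozzle, 58 in diameter, 177 high, upright; origin: centre of its base.
- jar: Bystander: clear jar with a white lid, 68 in diameter, 75 high; origin: centre of its base.
- tape: Bystander: roll of paper tape lying flat, 96 in diameter, 24 high; origin: centre of its underside.
- brush: Bystander: paint brush, 200 long, lying on the bench along its x axis; origin: underside of its middle.
- scraper: Bystander: flat spatula, 280 long, 70 wide at most, lying on the bench along its x axis; origin: underside of its middle.
- cup: Bystander: empty white plastic cup, 76 in diameter, 85 high; origin: centre of its base.

How it is judged:
By the outcome, as a careful person would: the job done as asked, in the order asked, and still so for the second after the job is handed in, with the robot touching nothing.
It also fails if it takes over 72 s, if anything falls off the work surface, if the arm or the gripper's body presses on something with over 40 N, if the wrist force passes 120 N, or if a joint passes its speed limit or range.

## Robot

A 7-joint arm with a two-finger parallel gripper is mounted at the origin on the work surface. World frame = base frame: x ahead of the robot, y to its left, z up, the work surface at z = 0. Lengths are in mm, angles in rad, forces in N, time in s.
With the tool pointing down it reaches from about 425 to 1025 mm from the base axis. Payload 3.6 kg.
Tool frame: the origin (TCP) lies midway between the tips of the shut fingers; the grasp point (between the pads) lies 19 mm behind it; x points along the fingers, y is the direction in which the jaws open and shut, and the axes are right-handed (so a half turn about x gives the same grasp; the last joint's range is limited). The gripper opens to 85 mm and grips with 20 to 120 N. Pads are 22 mm wide; open, the fingers measure 114 mm over their backs; the gripper's body (76 mm by 85 mm) begins 54 mm behind the grasp point. The pads swing forward as they close: fully open they stand 13 mm farther back than shut.
Start: joints at [-1.2, 0.591, 0.048, 1.609, -0.033, 0.943, -0.034], TCP at [324.973, 648.091, 231.302] pointing down, gripper open.
Joint ranges: [-2.69, 2.69], [-0.47, 2.24], [-1.27, 1.36], [0.19, 2.51], [-1.53, 4.68], [0.08, 2.07], [-3.09, 3.09]. Speed limits (rad/s): [2.57, 2.57, 3.14, 3.14, 3.14, 3.14, 3.14].

## Interface

Orientations are given as a unit quaternion [w, x, y, z].
In Python, from station import status, optics, bot gives the robot as it stands.
- The arm moves only by the tool apply_moves, never from a script. Its argument "deltas" is a list that holds one entry, the list of rows, each a list of 7 numbers: the turn, a rotation vector about the world's x, y, z in degrees, then the shift along the world's x, y, z in cm, then the gripper's target within -1 to 1 (shut at 1, half-way at 0, fully open at -1). In form: [[[rx, ry, rz, x, y, z, fingers], ...]]. A call has 1 to 5 rows; each row is the pose to reach, as a shift and turn from the pose commanded when the call began; what a row does not reach only later rows make up. A row lasts 1/8 s, in which the tool goes at most 62.5 mm and 10.7 degrees, less where a joint would pass 70% of its speed; a pose out of reach is approached as far as the arm can. A call with a gripper value outside its range is refused whole. The fingers move at their own pace and stop on an object; the grip force is fixed at half the most. Time passes only in rows, so rows that repeat a pose let the fingers close. It gives the time, the measured TCP pose, the force and the opening at its end, in the units of the state.
- status.state(): the state, without advancing time (a new reading comes with each control period).
- optics.read_camera(name): name is "side" or "top" or "wrist"; returns (picture, depth): 384x512x3 uint8, red, green, blue; 384x512 float32, mm along the optical axis (not along the pixel's ray), 0 where there is no reading.
- optics.get_calibration(name): a dict with "camera_matrix" (3x3 intrinsics, pixels), "rvec" (rotation vector, rad) and "tvec" (3), from world to camera coordinates, as OpenCV has them. Camera axes: x right, y down, z forward; pixel columns grow to the right and rows downward; lengths in mm; the calibration is good to about 2 mm. A picture is of the moment at which its call begins: read the wrist's pose just before it. get_calibration takes no time and is no camera call; for the wrist camera it gives the pose at the moment of the call.
- bot.finish_job(): hands the job in, once; it reports no verdict.
The state is a dict: "time_s": time; "joint_pos": joint angles; "joint_velocities": joint speeds; "joint_torque": joint torques, N m; "tcp_pos": TCP position; "tcp_rot": TCP orientation; "force": force on the tool from outside, world axes, zero at the start; "moment": the same for the moment, N m; "opening": finger opening in mm.
Only numpy, scipy, OpenCV 4.12 (cv2) and the standard library are available. Lean on these libraries where they do the work, as an engineer would, in place of code of your own. Each camera call takes 0.05 s, during which the arm holds its last target. There are 200 camera calls.

## Working session

There is one attempt and no reset: what is moved stays moved. The work goes in short steps, Python scripts to look and compute and a tool call to move; the robot and the scene stay as the last step left them, time stands still between calls to the robot, and variables do not carry over. Pictures are saved under pics/ and viewed, about 8 in all and at most 12, crops included, and the job is handed in when it is done.

Besides the shell and the picture viewer there is one more tool, called as name([rows], argument=value, ...), one row to a line, values as JSON. apply_moves: Moves the arm, as the interface text tells. Its arguments: {"type":"object","properties":{"deltas":{"type":"array","items":{"type":"array","items":{"type":"array","items":{"type":"number"}}}}},"required":["deltas"]}

```bash
ls; mkdir -p pics
python3 - <<'E'
from station import status, optics, bot
import cv2,numpy as np
s=status.state(); print(s['tcp_pos'],s['tcp_rot'],s['opening'],s['time_s'])
for n in ("side","top"):
    p,d=optics.read_camera(n); cv2.imwrite(f'pics/{n}0.png',cv2.cvtColor(p,cv2.COLOR_RGB2BGR)); np.save(f'pics/{n}0.npy',d)
    c=optics.get_calibration(n); print(n,c)
a=cv2.imread('pics/top0.png');cv2.imwrite('pics/top0b.png',cv2.resize(a,(800,600)))
E
```

```text
pics
[324.59083524 647.33634103 230.12285667] [ 0.68795738  0.16202125  0.68825489 -0.16361221] 85.46801106707376 0.0
side {'camera_matrix': array([[346.38538588,   0.        , 259.10331975],
       [  0.        , 346.38538588, 194.99419342],
       [  0.        ,   0.        ,   1.        ]]), 'rvec': array([ 2.13842022, -0.59608056,  0.26992064]), 'tvec': array([-389.41424558,  361.43993398,  687.59290183])}
top {'camera_matrix': array([[373.57675206,   0.        , 252.67066263],
       [  0.        , 373.57675206, 193.6433136 ],
       [  0.        ,   0.        ,   1.        ]]), 'rvec': array([ 2.17437467, -2.19144205,  0.1003103 ]), 'tvec': array([ 149.60920892,  547.04503734, 1085.55945205])}
```

View pics/top0b.png

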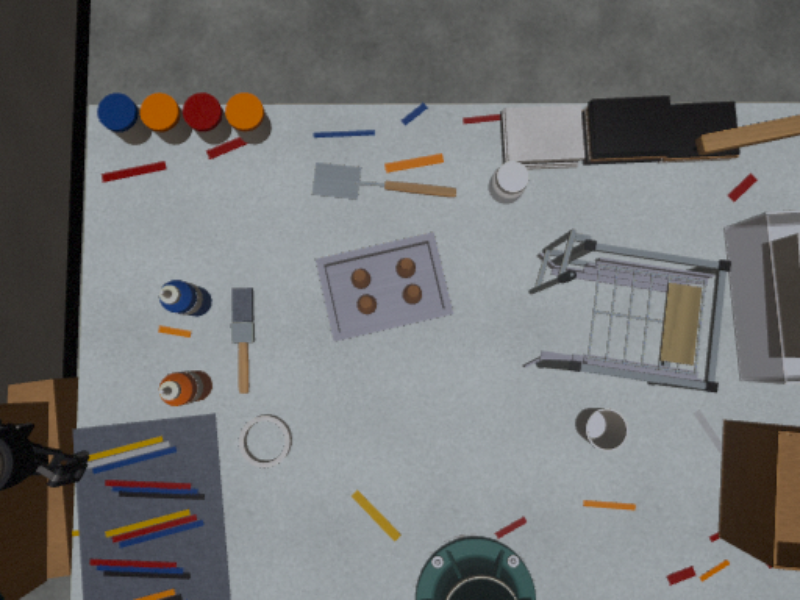

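View pics/side0.png

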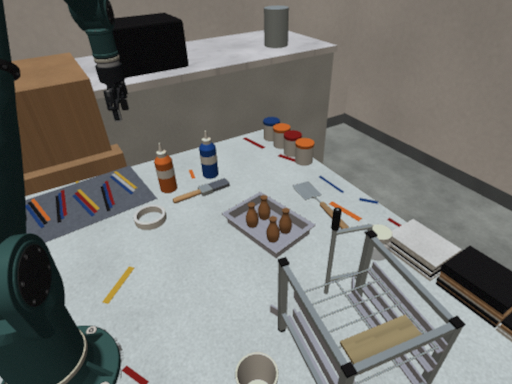

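Top view (800×600) shows the tray at (385,287), with its long axis tilted about 12°. The rack is to its right with the mouth facing left (+y world). The bar and its black grip are near (567,275), with the hinge on the far (+x) side. The side view shows the grip at (336,219).

```bash
cat > h.py <<'E'
import cv2,numpy as np
from station import status, optics
from scipy.spatial.transform import Rotation as R
def cloud(d,c):
    K=c['camera_matrix'];Rm=cv2.Rodrigues(c['rvec'])[0]
    v,u=np.indices(d.shape); z=d.astype(float)
    P=np.stack([(u-K[0,2])/K[0,0]*z,(v-K[1,2])/K[1,1]*z,z],-1)
    W=(P-c['tvec'])@Rm; W[d<=0]=np.nan; return W
def proj(p,c): return cv2.projectPoints(np.float64(p).reshape(-1,1,3),c['rvec'],c['tvec'],c['camera_matrix'],None)[0].reshape(-1,2)
def tri(c1,p1,c2,p2):
    M=[c['camera_matrix']@np.c_[cv2.Rodrigues(c['rvec'])[0],c['tvec']] for c in (c1,c2)]
    X=cv2.triangulatePoints(M[0],M[1],np.float64(p1),np.float64(p2))[:,0];return X[:3]/X[3]
E
python3 - <<'E'
from h import *
ct,cs=[optics.get_calibration(n) for n in("top","side")]
W=cloud(np.load('pics/top0.npy'),ct);Ws=cloud(np.load('pics/side0.npy'),cs)
s=512/800
for n,(u,v) in dict(tray=(385,285),bench=(300,400),cFR=(725,265),cNR=(711,386),cF=(588,245),cN=(577,366),cN2=(545,360),grip=(567,275),fl=(533,290),hin=(573,237)).items():
    print(n,W[int(v*s),int(u*s)].round(1))
# tray rim
m=(W[...,2]>27)&(W[...,2]<46); mm=np.zeros(m.shape,np.uint8); mm[145:220,200:292]=1
m=m&(mm>0)
xy=W[m][:,:2]; r=cv2.minAreaRect(xy.astype(np.float32)); print('tray',r,len(xy),np.median(W[m][:,2]))
# vases
m=(W[...,2]>60)&(mm>0)
n,l,st,ce=cv2.connectedComponentsWithStats(m.astype(np.uint8))
for i in range(1,n):
    if st[i,4]>8: print('vase',W[l==i].mean(0).round(1),W[l==i].max(0)[2].round(),st[i,4])
# rack top frame
m=(W[...,2]>195)&(W[...,2]<300)
mm[:]=0; mm[140:260,335:480]=1
q=W[m&(mm>0)]; print('rack',len(q),cv2.minAreaRect(q[q[:,2]<225][:,:2].astype(np.float32)))
g=q[q[:,2]>235]; print('grip top',len(g),g.mean(0) if len(g) else None, g.max(0))
m=(Ws[...,2]>222)&(Ws[...,2]<290)&(Ws[...,0]>350)&(Ws[...,1]<50); v,u=np.where(m); print('grip side',len(u),u.mean(),v.mean(),np.nanmedian(Ws[m],0))
a=cv2.imread('pics/top0.png')[135:265,325:480];cv2.imwrite('pics/rack0.png',cv2.resize(a,None,fx=4,fy=4,interpolation=cv2.INTER_CUBIC))
E
```

```text
tray [nan nan nan]
bench [365.1 327.2   1.6]
cFR [ 589.5 -376.4  214.2]
cNR [ 398.4 -342.9  215.8]
cF [ 623.6 -159.5  213.4]
cN [ 431.6 -134.1  217.8]
cN2 [ 439.2 -124.7   60.4]
grip [ 566.8 -106.2  268.8]
fl [ 568.  -108.2   61. ]
hin [ 637.  -136.1  210. ]
tray ((579.574951171875, 166.81842041015625), (160.58609008789062, 230.52381896972656), 12.617724418640137) 1375 37.14513946405536
vase [613.9 125.7  81.5] 88.0 52
vase [593.6 210.4  81. ] 86.0 54
vase [564.1 113.9  81.2] 88.0 50
vase [545.5 199.4  81.3] 87.0 52
rack 1730 ((519.9486083984375, -236.15206909179688), (269.94110107421875, 221.87765502929688), 80.85936737060547)
grip top 62 [ 568.13161723 -112.43349313  259.84788519] [ 576.45325777 -106.19835831  269.22660181]
grip side 169 336.36686390532543 217.20118343195267 [ 562.97172972 -120.8835832   249.12831294]
```

View pics/rack0.png

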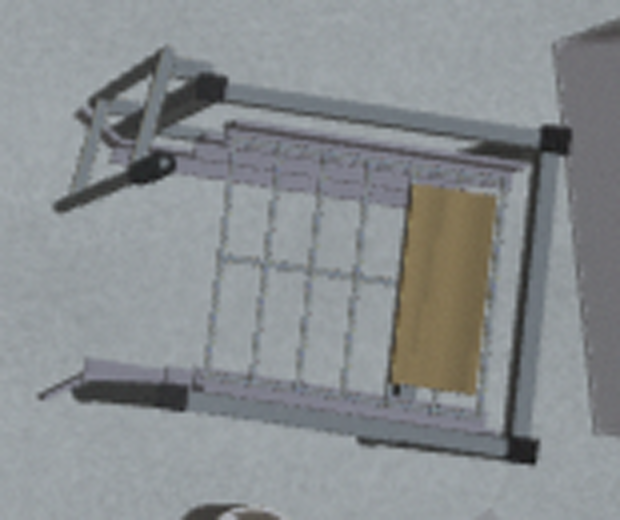

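Run:
```python
from h import *
ct,cs=[optics.get_calibration(n) for n in("top","side")]
W=cloud(np.load('pics/top0.npy'),ct)
def at(u,v,z):
    K=ct['camera_matrix'];Rm=cv2.Rodrigues(ct['rvec'])[0]
    d=Rm.T@np.linalg.solve(K,[u,v,1]); o=-Rm.T@ct['tvec']; return (o+d*(z-o[2])/d[2])
def crop(u,v,z=215): return at(325+(u-1.5)/4,135+(v-1.5)/4,z)
BF,BN,FF,FN=[crop(*p)[:2] for p in((555,139),(522,450),(211,88),(172,398))]
print(BF,BN,FF,FN)
for a,b in((FF,BF),(FN,BN),(FF,FN),(BF,BN)): print(np.linalg.norm(b-a), np.degrees(np.arctan2(*(b-a)[::-1])))
ex=(BF-FF+BN-FN);ex/=np.linalg.norm(ex);ey=(FF-FN+BF-BN);ey/=np.linalg.norm(ey)
th=np.arctan2(ex[1],ex[0]); th2=np.arctan2(-ey[0],ey[1]);print('th',np.degrees([th,th2]))
t=(th+th2)/2; ex=np.array([np.cos(t),np.sin(t)]);ey=np.array([-ex[1],ex[0]])
ctr=(BF+BN+FF+FN)/4; home=ctr-5*ex; piv=home-130*ex+115*ey
print('home',home,'mouth',home-110*ex,'piv',piv,'deg',np.degrees(t))
g=crop(150,167,266)[:2]; 
gt=tri(ct,(325+150/4,135+167/4),cs,(336.4,210)); print('grip',g,gt)
for G in (g,gt[:2]):
    r=G-piv; print('r',np.linalg.norm(r),'a',np.arctan2(-r@ex,-r@ey))
for a in(0,.3,1.4,1.6,1.8,2.0,2.2): print(a,(piv-80*np.sin(a)*ex-80*np.cos(a)*ey).round(1))
print('grip side px for est',proj([*g,243],cs))
```

```text
[ 588.41666958 -374.36105474] [ 398.06852159 -343.6832055 ] [ 621.7217852  -162.30331272] [ 431.24733271 -131.6612916 ]
214.65720737837887 -98.9257795320746
214.6022494687702 -98.89395051926338
192.923431729714 170.86101050065793
192.80442909186 170.8445370732846
th [-98.90986706 -99.14722367]
home [ 510.64820988 -248.06416474] mouth [ 527.91012735 -139.42703386] piv [ 644.62384008 -137.72137833] deg -99.02854536753989
grip [ 566.23392213 -107.30465135] [ 567.69753783 -111.49056407  257.9372398 ]
r 84.08422275742763 a 0.21255704865588637
r 81.27552887789862 a 0.1710444850626297
0 [ 565.6 -125.2]
0.3 [ 572.9 -102.4]
1.4 [643.6 -57.7]
1.6 [659.5 -59.1]
1.8 [674.8 -63.6]
2.0 [688.9 -71.1]
2.2 [701.3 -81.2]
grip side px for est [[332.74722626 215.13151754]]
```

Fit checks: rack posts come out at 214.6 × 192.9 mm (consistent), tray at 230.5 × 160.6, grip at radius 81–84. So bar angle ≈ 0.18, home ≈ (511,-248), and the sliding direction is -99°. Next I approach the grip.

apply_moves([
  [[0,0,-8,2,-4,4,-1],[0,0,-16,4,-9,8,-1],[0,0,-23,6,-14,10,-1],[0,0,-23,7.5,-20,10,-1],[0,0,-23,9,-26,10,-1]],
])

```text
time_s: 0.72
tcp_pos: [415.4, 386.0, 331.4]
tcp_rot: [0.642, 0.297, 0.642, -0.297]
force: [1.0, -0.5, 0.7]
opening: 84.9
```

apply_moves([
  [[0,0,0,2,-6,0,-1],[0,0,0,4,-12,0,-1],[0,0,0,6,-17.5,0,-1],[0,0,0,7.5,-23,0,-1],[0,0,0,9,-28.5,0,-1]],
])

```text
time_s: 1.35
tcp_pos: [504.9, 101.1, 331.1]
tcp_rot: [0.642, 0.297, 0.642, -0.297]
force: [0.1, 1.3, 0.4]
opening: 85.7
```

apply_moves([
  [[0,0,0,2,-6,0,-1],[0,0,0,4,-12,0,-1],[0,0,0,5,-17,0,-1],[0,0,0,6,-20,0,-1],[0,0,0,6,-20,0,-1]],
])

```text
time_s: 1.98
tcp_pos: [564.8, -100.5, 331.1]
tcp_rot: [0.641, 0.298, 0.641, -0.299]
force: [0.1, 0.5, 0.1]
opening: 85.5
```

Run:
```python
from h import *
s=status.state(); print(s['tcp_pos'],R.from_quat(np.roll(s['tcp_rot'],-1)).as_matrix().round(3).tolist(),s['joint_pos'],s['force'],s['time_s'])
c=optics.get_calibration("wrist");p,d=optics.read_camera("wrist")
cv2.imwrite('pics/w1.png',cv2.cvtColor(p,cv2.COLOR_RGB2BGR))
W=cloud(d,c); m=(W[...,2]>228)&(W[...,2]<300)&(np.hypot(W[...,0]-568,W[...,1]+111)<60)
print(m.sum(),np.nanmedian(W[m],0) , W[m].min(0),W[m].max(0)); print(proj([568,-111,266],c), cv2.Rodrigues(c['rvec'])[0].T@-c['tvec'])
```

```text
[ 564.79302119 -100.50087362  331.08370778] [[-0.0, 0.766, 0.643], [-0.002, 0.643, -0.766], [-1.0, -0.001, 0.001]] [-0.23888327  0.31337477  0.43577173  1.86176098 -0.15327353  0.99943181
  0.96008378] [0.08708489 0.48980075 0.07240558] 1.975
548 [ 567.98923423 -112.13046478  264.45629305] [ 562.27767756 -123.01426328  228.01553728] [ 577.8558269  -107.55463022  269.13457321]
[[251.97637737 223.79081335]] [514.1998903  -37.86900676 474.74302556]
```

View pics/w1.png

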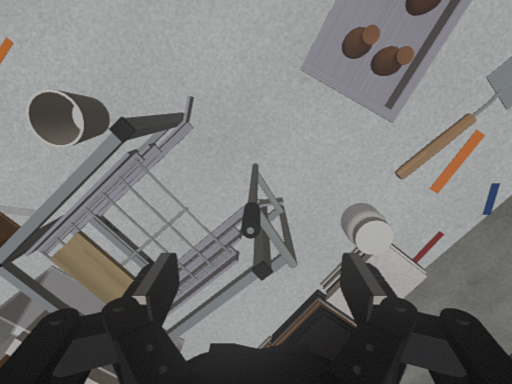

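The wrist view shows the grip top at (251,218), and depth puts it at (568,-112,~266), agreeing with the earlier value. Going down to close on it.

apply_moves([
  [[0,0,0,0.3,-1.2,-3,-1],[0,0,0,0.3,-1.2,-8,-1],[0,0,0,0.3,-1.2,-10,-1],[0,0,0,0.3,-1.2,-10,1],[0,0,0,0.3,-1.2,-10,1]],
])

```text
time_s: 2.65
tcp_pos: [568.7, -108.0, 232.2]
tcp_rot: [0.642, 0.297, 0.642, -0.296]
force: [-0.5, 0.0, -0.6]
opening: 51.5
```

apply_moves([
  [[0,0,0,0,0,0,1],[0,0,0,0,0,0,1],[0,0,0,0,0,0,1],[0,0,0,0,0,0,1]],
])

```text
time_s: 3.15
tcp_pos: [567.6, -109.0, 232.3]
tcp_rot: [0.642, 0.297, 0.642, -0.297]
force: [-3.9, -0.2, 6.1]
opening: 14.3
```

Run:
```python
from h import *
s=status.state(); g=s['tcp_pos'][:2];print(s['tcp_pos'],s['force'],s['opening'],s['time_s'])
t=np.radians(-99.03);ex=np.array([np.cos(t),np.sin(t)]);ey=np.array([-ex[1],ex[0]]);piv=np.array([644.6,-137.7])
r=g-piv;a0=np.arctan2(-r@ex,-r@ey);rr=np.linalg.norm(r);print(a0,rr)
for k in range(0,12):
    a=a0+k*.16; print(k,round(a,2),round(-np.degrees(k*.16),1),((piv-80*np.sin(a)*ex-80*np.cos(a)*ey)-(piv-80*np.sin(a0)*ex-80*np.cos(a0)*ey)).round(1)/10)
```

```text
[ 567.59433733 -108.95155106  232.33957083] [-3.92825213 -0.18335435  6.1119816 ] 14.288212537771438 3.15
0.19970167001736855 82.19699142739657
0 0.2 -0.0 [0. 0.]
1 0.36 -9.2 [0.54 1.16]
2 0.52 -18.3 [1.26 2.22]
3 0.68 -27.5 [2.14 3.14]
4 0.84 -36.7 [3.15 3.92]
5 1.0 -45.8 [4.28 4.53]
6 1.16 -55.0 [5.49 4.95]
7 1.32 -64.2 [6.75 5.17]
8 1.48 -73.3 [8.03 5.18]
9 1.64 -82.5 [9.29 5.  ]
10 1.8 -91.7 [10.51  4.61]
11 1.96 -100.8 [11.65  4.04]
```

apply_moves([
  [[0,0,-9.2,0.54,1.16,0,1],[0,0,-18.3,1.26,2.22,0,1],[0,0,-27.5,2.14,3.14,0,1],[0,0,-36.7,3.15,3.92,0,1],[0,0,-45.8,4.28,4.53,0,1]],
])

```text
time_s: 3.78
tcp_pos: [612.9, -63.2, 232.4]
tcp_rot: [0.476, 0.525, 0.474, -0.523]
force: [2.9, -1.2, 0.5]
opening: 14.1
```

apply_moves([
  [[0,0,-9.2,1.21,0.42,0,1],[0,0,-18.4,2.47,0.64,0,1],[0,0,-27.5,3.75,0.65,0,1],[0,0,-36.7,5.01,0.47,0,1],[0,0,-45.9,6.23,0.08,0,1]],
])

```text
time_s: 4.4
tcp_pos: [676.6, -63.1, 232.5]
tcp_rot: [0.235, 0.669, 0.232, -0.666]
force: [4.0, -1.8, -1.6]
opening: 14.4
```

apply_moves([
  [[0,0,-9.1,1.14,-0.57,0,1],[0,0,-9.1,1.14,-0.57,0,1],[0,0,-9.1,1.14,-0.57,0,0],[0,0,-9.1,1.14,-0.57,0,-0.3],[0,0,-9.1,1.14,-0.57,0,-0.5]],
])

```text
time_s: 5.03
tcp_pos: [684.0, -68.4, 231.2]
tcp_rot: [-0.18, -0.684, -0.181, 0.684]
force: [-0.6, -1.1, 0.2]
opening: 63.8
```

apply_moves([
  [[0,0,0,0,0,0,-0.6],[0,0,0,0,0,4,-0.8],[0,0,0,0,0,9,-0.9],[0,0,0,0,0,11,-0.9]],
])

```text
time_s: 5.52
tcp_pos: [685.5, -69.6, 344.8]
tcp_rot: [0.181, 0.685, 0.18, -0.682]
force: [0.1, -0.0, -0.2]
opening: 81.3
```

Run:
```python
from h import *
s=status.state(); print(s['tcp_pos'],R.from_quat(np.roll(s['tcp_rot'],-1)).as_matrix().round(3).tolist(),s['joint_pos'],s['force'],s['time_s'])
ct=optics.get_calibration("wrist");p,d=optics.read_camera("wrist");W=cloud(d,ct)
m=(W[...,2]>228)&(W[...,2]<290)&(np.hypot(W[...,0]-680,W[...,1]+70)<60)
print(m.sum(),np.nanmedian(W[m],0))
```

```text
[685.54134892 -69.62940348 344.75810253] [[0.005, 0.493, -0.87], [-0.001, -0.87, -0.493], [-1.0, 0.003, -0.004]] [-0.53410543  0.59421706  0.93135474  1.60571369 -0.50471931  1.19485973
 -0.5522434 ] [ 0.11208243 -0.03259146 -0.20052067] 5.525
459 [689.79715478 -68.58699214 265.85064126]
```

Bar is open: the grip measures (690,-69), so a≈2.0. Next is the tray's rear rim, where I'll grip the middle of the end wall with the jaws part-open to keep clear of the vases.

apply_moves([
  [[0,0,-4,-2,5,0,-0.5],[0,0,-8,-4,10.5,0,0.2],[0,0,-12,-6,16,0,0.2],[0,0,-16,-8,21.5,-2,0.2],[0,0,-17,-10,27,-5,0.2]],
])

```text
time_s: 6.2
tcp_pos: [584.3, 201.0, 291.5]
tcp_rot: [-0.077, -0.703, -0.077, 0.703]
force: [0.7, 1.0, -0.2]
opening: 34.2
```

apply_moves([
  [[0,0,0,-2,5,-2,0.2],[0,0,0,-3,7.2,-7,0.2],[0,0,0,-3,7.2,-10,0.2],[0,0,0,-3,7.2,-10,0.2]],
])

```text
time_s: 6.7
tcp_pos: [552.4, 270.6, 189.4]
tcp_rot: [-0.078, -0.7, -0.077, 0.705]
force: [0.5, 0.3, 1.3]
opening: 34.3
```

Run:
```python
from h import *
s=status.state(); print(s['tcp_pos'],R.from_quat(np.roll(s['tcp_rot'],-1)).as_matrix().round(3).tolist(),s['joint_pos'],s['force'],s['opening'],s['time_s'])
c=optics.get_calibration("wrist");p,d=optics.read_camera("wrist");W=cloud(d,c)
cv2.imwrite('pics/w2.png',cv2.cvtColor(p,cv2.COLOR_RGB2BGR))
ex=np.array([.218,-.976]);ey=np.array([.976,.218])
rel=W[...,:2]-[579.6,166.8]; a=rel@ex;b=rel@ey
for bc in (-45,-25,0,25,45):
    m=(abs(b-bc)<8)&(W[...,2]>29)&(W[...,2]<42)&(a<-85)&(a>-130); print(bc,m.sum(),np.percentile(a[m],[0,2,50,98]) if m.sum() else '',np.median(W[m][:,2]) if m.sum() else '')
```

```text
[552.39594311 270.60808653 189.36616486] [[-0.007, 0.218, -0.976], [-0.003, -0.976, -0.218], [-1.0, 0.002, 0.007]] [-1.13792592  0.70038928  0.94747913  1.9202179  -0.72043754  0.91410345
 -1.17605634] [0.49536537 0.33711412 1.31957155] 34.2529449235826 6.7
-45 158 [-113.3608515  -113.14627487 -106.5333967   -99.71743118] 37.1552202323921
-25 173 [-113.2588779  -113.24259452 -106.55026302  -99.86418936] 36.983227129634436
0 182 [-113.10718024 -113.06989527 -106.56822607 -100.04879999] 36.99487896877143
25 195 [-112.93365976 -112.92292438 -106.58492361 -100.2402855 ] 37.06796134312769
45 207 [-112.83273747 -112.80433197 -106.59811058  -99.44520418] 37.04348724427917
```

View pics/w2.png

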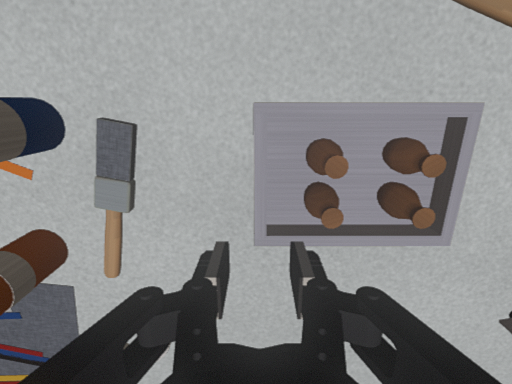

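The wrist view shows the tray square to the jaws. Its rear edge is at col 255, its vases at cols 320–430, and the vases are well clear of the right finger. The rim measures 36–37 high, centred at a=-106.5. Descending.

apply_moves([
  [[0,0,0,0.4,0.05,-5,0.2],[0,0,0,0.4,0.05,-10,0.2],[0,0,0,0.4,0.05,-14,0.2],[0,0,0,0.4,0.05,-16,0.2],[0,0,0,0.4,0.05,-17.1,0.2]],
])

```text
time_s: 7.38
tcp_pos: [560.7, 271.0, 22.2]
tcp_rot: [0.077, 0.703, 0.077, -0.702]
force: [0.4, 0.1, 1.1]
opening: 34.2
```

apply_moves([
  [[0,0,0,0,0,0,0.2],[0,0,0,0,0,0,0.3],[0,0,0,0,0,0,0.4],[0,0,0,0,0,0,0.5],[0,0,0,0,0,0,0.6]],
])

```text
time_s: 8.0
tcp_pos: [559.5, 271.4, 22.0]
tcp_rot: [0.077, 0.703, 0.078, -0.703]
force: [0.2, 0.1, 0.6]
opening: 16.9
```

apply_moves([
  [[0,0,0,0,0,0,0.7],[0,0,0,0,0,0,0.8],[0,0,0,0,0,0,1],[0,0,0,0,0,0,1]],
])

```text
time_s: 8.5
tcp_pos: [559.6, 271.1, 22.2]
tcp_rot: [0.077, 0.703, 0.077, -0.703]
force: [-1.9, 0.3, 5.2]
opening: 12.5
```

Run:
```python
from h import *
s=status.state(); print(s['tcp_pos'],s['force'],s['moment'],s['opening'],s['time_s'])
c=optics.get_calibration("top");p,d=optics.read_camera("top");W=cloud(d,c)
mm=np.zeros(d.shape,bool); mm[145:220,200:292]=1
m=(W[...,2]>60)&(W[...,2]<95)&mm
n,l,st,ce=cv2.connectedComponentsWithStats(m.astype(np.uint8))
for i in range(1,n):
    if st[i,4]>8: print('vase',W[l==i].mean(0).round(1),W[l==i].max(0)[2].round(),st[i,4])
p,d=optics.read_camera("side");cv2.imwrite('pics/s2.png',cv2.resize(cv2.cvtColor(p,cv2.COLOR_RGB2BGR)[130:300,150:400],None,fx=3,fy=3))
```

```text
[559.62174614 271.07819511  22.18968989] [-1.8997351   0.30685223  5.19159289] [-0.30940354  0.22108187  0.01409714] 12.547628746356864 8.5
vase [613.9 125.8  81.3] 88.0 52
vase [594.6 210.6  83.1] 89.0 47
vase [564.4 114.3  81.9] 86.0 49
vase [557.6 237.7  84. ] 95.0 13
vase [546.  199.4  82.8] 87.0 49
```

View pics/s2.png

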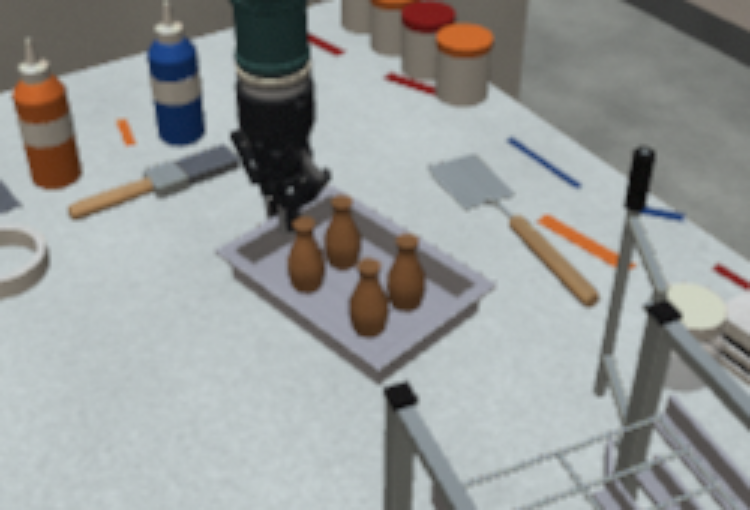

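Gripped (12.5 mm), and all four vases are standing where they were. Next, turn the tray about its centre by -21.6° to line it up with the rack.

apply_moves([
  [[0,0,-2,0.35,0.06,0,1],[0,0,-5,0.88,0.14,0,1],[0,0,-8,1.4,0.18,0,1],[0,0,-11,1.9,0.19,0,1],[0,0,-14,2.4,0.17,0,1]],
])

```text
time_s: 9.22
tcp_pos: [584.8, 273.1, 22.2]
tcp_rot: [-0.008, 0.708, -0.009, -0.706]
force: [-0.2, 1.0, 2.9]
opening: 12.3
```

apply_moves([
  [[0,0,-3,0.5,-0.05,0,1],[0,0,-5.5,0.95,-0.1,0,1],[0,0,-7,1.2,-0.14,0,1],[0,0,-7.6,1.3,-0.17,0,1],[0,0,-7.6,1.3,-0.17,0,1]],
])

```text
time_s: 9.85
tcp_pos: [597.6, 271.4, 22.2]
tcp_rot: [-0.055, 0.706, -0.055, -0.704]
force: [2.3, -0.2, 4.3]
opening: 12.3
```

```bash
cat > tr.py <<'E'
from h import *
t=np.radians(-99.03);ex=np.array([np.cos(t),np.sin(t)]);ey=np.array([-ex[1],ex[0]]);home=np.array([510.65,-248.06])
s=status.state(); M=R.from_quat(np.roll(s['tcp_rot'],-1)).as_matrix(); y=M[:,1]
g=s['tcp_pos'][:2]-home
print('tcp',s['tcp_pos'].round(1),'rackframe',(g@ex).round(1),(g@ey).round(1),'jaw',np.degrees(np.arctan2(y[1],y[0])).round(2),'q',s['joint_pos'].round(2),'F',s['force'].round(1),s['opening'].round(1),s['time_s'])
c=optics.get_calibration("top");p,d=optics.read_camera("top");W=cloud(d,c)
rel=W[...,:2]-home; a=rel@ex;b=rel@ey;z=W[...,2]
reg=(abs(b)<110)&(a<120)&(a>-620)
# rim edges: per side
m=reg&(z>29)&(z<44)&(a<-25)
k=cv2.morphologyEx(m.astype(np.uint8),cv2.MORPH_OPEN,np.ones((2,2)))
n,l,st,ce=cv2.connectedComponentsWithStats(k); i=1+np.argmax(st[1:,4]); q=np.stack([a[l==i],b[l==i]],1).astype(np.float32)
print('tray in rack frame',cv2.minAreaRect(q),len(q))
m=reg&(z>60)&(z<90)&(a<-20); n,l,st,ce=cv2.connectedComponentsWithStats(m.astype(np.uint8))
for i in range(1,n):
    if st[i,4]>15: print(' hi',a[l==i].mean().round(1),b[l==i].mean().round(1),z[l==i].max().round(),st[i,4])
E
python3 tr.py
```

```text
Traceback (most recent call last):
  File "tr.py", line 5, in <module>
    print('tcp',s['tcp_pos'].round(1),'rackframe',(g@ex).round(1),(g@ey).round(1),'jaw',np.degrees(np.arctan2(y[1],y[0])).round(2),'q',s['joint_pos'].round(2),'F',s['force'].round(1),s['opening'].round(1),s['time_s'])
                                                                                                                                                                                       ^^^^^^^^^^^^^^^^^^
AttributeError: 'float' object has no attribute 'round'
```

```bash
sed -i "s/s\['opening'\].round(1)/round(s['opening'],1)/" tr.py; python3 tr.py
```

```text
tcp [597.6 271.4  22.2] rackframe -526.6 4.4 jaw -98.99 q [-1.    0.96  0.81  1.9  -1.03  0.76 -1.31] F [ 2.3 -0.2  4.3] 12.3 9.85
tray in rack frame ((-416.48272705078125, 2.3521499633789062), (235.6378936767578, 157.91204833984375), 2.2691547870635986) 1022
 hi -84.0 95.6 89.0 61
 hi -459.7 25.4 87.0 55
 hi -373.4 28.2 88.0 48
 hi -459.1 -24.1 87.0 49
 hi -371.8 -22.4 87.0 49
 hi -109.6 -96.6 90.0 16
```

```bash
cat >> tr.py <<'E'
def edges():
    A=[];m=reg&(z>29)&(z<44)
    cen=np.median(q[:,0])
    for sgn in(1,-1):
        X=[];Y=[]
        for ac in np.arange(cen-90,cen+91,6):
            mm=m&(abs(a-ac)<3)&(sgn*b>60)&(sgn*b<100)
            if mm.sum()>3: X.append(ac);Y.append(np.median(b[mm]))
        if len(X)>5:
            X,Y=np.array(X),np.array(Y);f=np.polyfit(X,Y,1);ok=abs(Y-np.polyval(f,X))<2;f=np.polyfit(X[ok],Y[ok],1)
            print('edge',sgn,'yaw',np.degrees(f[0]).round(2),'b@cen',np.polyval(f,cen).round(1),'b@a-115',np.polyval(f,cen+115).round(1),ok.sum())
edges()
E
python3 tr.py
```

```text
tcp [597.6 271.4  22.2] rackframe -526.6 4.3 jaw -98.99 q [-1.    0.96  0.81  1.9  -1.03  0.76 -1.31] F [2.9 0.2 3.9] 12.3 9.9
tray in rack frame ((nan, nan), (nan, 0.0), nan) 1010
 hi -84.0 95.8 89.0 59
 hi -460.0 25.6 88.0 52
 hi -373.0 28.0 88.0 49
 hi -458.9 -24.2 89.0 50
 hi -371.6 -22.3 87.0 48
 hi -109.5 -95.9 90.0 16Traceback (most recent call last):
  File "tr.py", line 28, in <module>
    edges()
    ~~~~~^^
  File "tr.py", line 22, in edges
    for ac in np.arange(cen-90,cen+91,6):
              ~~~~~~~~~^^^^^^^^^^^^^^^^^
ValueError: arange: cannot compute length
```

```bash
sed -i 's/^print(.tray in/q=q[~np.isnan(q).any(1)]\n&/' tr.py; python3 tr.py
```

```text
tcp [597.6 271.4  22.2] rackframe -526.6 4.3 jaw -99.0 q [-1.    0.96  0.81  1.9  -1.03  0.76 -1.31] F [2.3 0.2 4.2] 12.1 9.95
tray in rack frame ((-416.0557556152344, 2.0586929321289062), (232.94967651367188, 162.02752685546875), 1.171587347984314) 748
 hi -84.1 95.3 90.0 62
 hi -460.0 25.9 87.0 51
 hi -373.6 28.2 86.0 49
 hi -459.0 -24.2 86.0 50
 hi -371.9 -22.3 86.0 50
 hi -109.9 -95.3 90.0 16
edge 1 yaw 0.26 b@cen 75.0 b@a-115 75.6 20
edge -1 yaw 1.64 b@cen -69.0 b@a-115 -65.7 24
```

apply_moves([
  [[0,0,-0.3,-0.2,-1,0,1],[0,0,-0.6,-0.5,-3,0,1],[0,0,-1,-1.0,-5.5,0,1],[0,0,-1,-1.4,-8,0,1],[0,0,-1,-1.8,-10.5,0,1]],
])

```text
time_s: 10.62
tcp_pos: [578.8, 171.7, 22.2]
tcp_rot: [0.065, -0.704, 0.058, 0.705]
force: [1.2, 9.2, 8.1]
opening: 12.2
```

apply_moves([
  [[0,0,0,-0.3,-2,0,1],[0,0,0,-0.5,-3.3,0,1],[0,0,0,-0.65,-4.1,0,1],[0,0,0,-0.7,-4.3,0,1]],
])

```text
time_s: 11.12
tcp_pos: [571.8, 128.1, 22.2]
tcp_rot: [0.066, -0.704, 0.059, 0.705]
force: [1.8, 8.7, 9.4]
opening: 12.2
```

```bash
python3 tr.py
python3 - <<'E'
import cv2
from h import *
p,d=optics.read_camera("top");cv2.imwrite('pics/t3.png',cv2.resize(cv2.cvtColor(p,cv2.COLOR_RGB2BGR)[120:280,180:480],None,fx=2.6,fy=2.6,interpolation=cv2.INTER_CUBIC))
E
```

```text
tcp [571.8 128.1  22.2] rackframe -381.1 1.3 jaw -100.1 q [-0.79  0.89  0.76  2.06 -1.09  0.66 -1.02] F [1.8 8.7 9.4] 12.2 11.125
tray in rack frame ((-268.1136474609375, -4.477989196777344), (164.38951110839844, 237.25929260253906), 88.83906555175781) 866
 hi -106.7 94.4 90.0 23
 hi -69.6 96.7 89.0 37
 hi -311.2 19.8 87.0 32
 hi -227.9 18.4 86.0 54
 hi -315.5 -30.2 87.0 51
 hi -228.2 -31.9 87.0 54
 hi -109.3 -96.5 89.0 16
edge 1 yaw 0.28 b@cen 66.9 b@a-115 67.4 14
edge -1 yaw -1.12 b@cen -79.2 b@a-115 -81.5 22
```

View pics/t3.png

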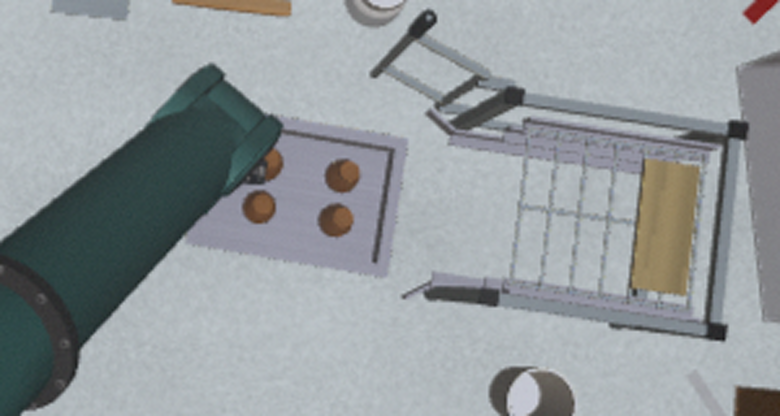

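The view shows the tray aligned in front of the mouth: nose at (395,205), guides at (450,135) and (440,285). All four vases are upright. A small yaw and lateral correction is needed.

apply_moves([
  [[0,0,0.4,0.05,-0.5,0,1],[0,0,0.8,0,-1.5,0,1],[0,0,1.1,-0.1,-2.5,0,1],[0,0,1.1,-0.17,-3,0,1],[0,0,1.1,-0.17,-3,0,1]],
])

```text
time_s: 11.85
tcp_pos: [569.5, 98.2, 22.2]
tcp_rot: [0.059, -0.704, 0.052, 0.706]
force: [0.0, 7.4, 10.8]
opening: 12.2
```

```bash
python3 tr.py
```

```text
tcp [569.5  98.2  22.2] rackframe -351.2 3.8 jaw -98.99 q [-0.74  0.88  0.74  2.08 -1.09  0.64 -0.95] F [ 0.   7.4 10.8] 12.2 11.85
tray in rack frame ((-237.33712768554688, 0.255889892578125), (164.77365112304688, 237.1768341064453), 89.86959075927734) 839
 hi -106.9 94.2 88.0 22
 hi -69.6 96.7 89.0 36
 hi -198.0 23.4 87.0 53
 hi -285.2 -26.3 88.0 49
 hi -198.1 -27.2 87.0 55
 hi -109.7 -96.5 89.0 16
edge 1 yaw 3.99 b@cen 74.2 b@a-115 82.2 8
edge -1 yaw -3.93 b@cen -76.8 b@a-115 -84.7 10
```

apply_moves([
  [[0,0,0.1,-0.16,-1,0,1],[0,0,0.2,-0.48,-3,0,1],[0,0,0.3,-0.8,-5,0,1],[0,0,0.3,-1.11,-7,0,1],[0,0,0.3,-1.4,-8.9,0,1]],
])

```text
time_s: 12.52
tcp_pos: [556.6, 11.0, 22.2]
tcp_rot: [0.057, -0.705, 0.048, 0.706]
force: [2.6, 11.8, 13.0]
opening: 11.9
```

```bash
python3 tr.py
```

```text
tcp [556.6  11.   22.2] rackframe -263.1 4.7 jaw -98.55 q [-0.58  0.85  0.72  2.13 -1.1   0.6  -0.76] F [ 2.6 11.8 13. ] 11.9 12.525
tray in rack frame ((-134.1038818359375, -1.0065155029296875), (213.9962921142578, 159.7056427001953), 0.18734988570213318) 760
 hi -84.1 95.6 89.0 60
 hi -110.9 25.8 87.0 57
 hi -197.4 -25.5 87.0 49
 hi -110.8 -24.6 86.0 59
edge 1 yaw -1.13 b@cen 75.4 b@a-115 73.1 9
edge -1 yaw 0.9 b@cen -72.0 b@a-115 -70.2 15
```

apply_moves([
  [[0,0,-0.1,-0.25,-1,0,1],[0,0,-0.2,-0.55,-2.6,0,1],[0,0,-0.3,-0.8,-4.2,0,1],[0,0,-0.3,-1.0,-5.7,0,1],[0,0,-0.3,-1.2,-6.9,0,1]],
])

```text
time_s: 13.2
tcp_pos: [544.8, -57.4, 22.1]
tcp_rot: [0.06, -0.705, 0.049, 0.705]
force: [1.0, 13.0, 15.1]
opening: 11.7
```

```bash
python3 tr.py
python3 - <<'E'
import cv2
from h import *
p,d=optics.read_camera("side");cv2.imwrite('pics/s4.png',cv2.resize(cv2.cvtColor(p,cv2.COLOR_RGB2BGR)[120:384,200:500],None,fx=2.2,fy=2.2,interpolation=cv2.INTER_CUBIC))
E
```

```text
tcp [544.8 -57.4  22.1] rackframe -193.6 3.8 jaw -98.84 q [-0.45  0.84  0.7   2.15 -1.11  0.59 -0.63] F [ 1.  13.  15.1] 11.7 13.2
tray in rack frame ((-99.10264587402344, -78.18003845214844), (107.43061828613281, 18.966367721557617), 0.673926055431366) 164
 hi -71.1 96.3 90.0 39
 hi -45.5 23.7 87.0 39
 hi -45.7 -26.8 87.0 32
 hi -34.3 -25.5 86.0 17
 hi -109.5 -95.5 90.0 18
edge 1 yaw -2.91 b@cen 76.9 b@a-115 71.1 6
edge -1 yaw 1.15 b@cen -73.7 b@a-115 -71.4 13
```

View pics/s4.png

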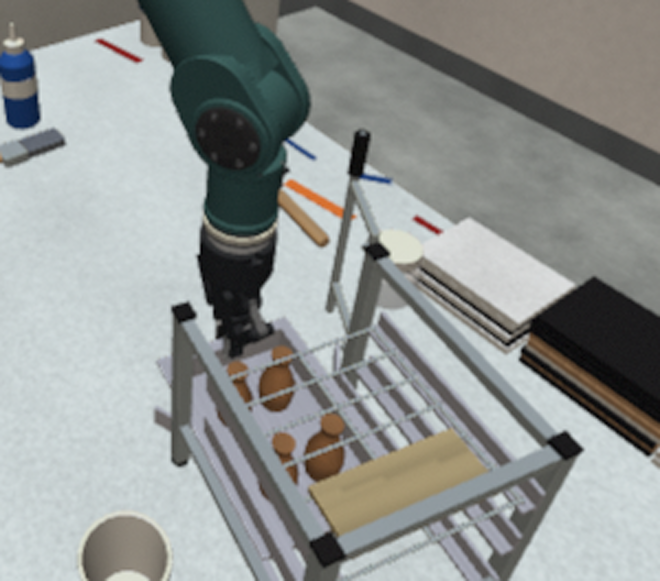

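All vases are upright inside the bay, and the gripper is between the front posts at (240,330). Advancing another 55 mm.

apply_moves([
  [[0,0,0,-0.16,-1,0,1],[0,0,0,-0.4,-2.5,0,1],[0,0,0,-0.63,-4,0,1],[0,0,0,-0.8,-5.1,0,1],[0,0,0,-0.86,-5.4,0,1]],
])

```text
time_s: 13.92
tcp_pos: [536.1, -112.0, 22.1]
tcp_rot: [0.06, -0.705, 0.05, 0.705]
force: [3.1, 14.6, 17.3]
opening: 11.9
```

```bash
python3 tr.py
```

```text
tcp [ 536.1 -112.    22.1] rackframe -138.4 3.8 jaw -98.89 q [-0.34  0.84  0.7   2.14 -1.1   0.58 -0.53] F [ 3.1 14.6 17.3] 11.9 13.925
tray in rack frame ((-189.11697387695312, 30.271759033203125), (174.7236328125, 17.274269104003906), 35.64566421508789) 65
 hi -106.1 94.1 89.0 25
edge 1 yaw 27.81 b@cen 69.7 b@a-115 125.6 5
```

apply_moves([
  [[0,0,0,0,0,0,0.65],[0,0,0,0,0,0,0.5],[0,0,0,0,0,0,0.35],[0,0,0,0,0,0,0.2],[0,0,0,0,0,0,0.2]],
])

```text
time_s: 14.6
tcp_pos: [534.7, -119.2, 21.6]
tcp_rot: [0.055, -0.705, 0.056, 0.705]
force: [0.3, -0.1, 0.2]
opening: 34.2
```

apply_moves([
  [[0,0,0,0,0,2,0.2],[0,0,0,0,0,5,0.2],[0,0,0,0,0,9,0.2],[0,0,0,0.5,3,9,0.2],[0,0,0,1.0,6.5,9,0.2]],
])

```text
time_s: 15.22
tcp_pos: [545.5, -54.1, 112.6]
tcp_rot: [-0.056, 0.705, -0.056, -0.704]
force: [0.3, 0.1, -0.1]
opening: 34.2
```

apply_moves([
  [[0,0,10,0.2,1,0,-0.2],[0,0,20,0.2,1,0,-0.5],[0,0,30,0.2,1,0,-0.8],[0,0,40,0.2,1,0,-1],[0,0,50,0.2,1,0,-1]],
])

```text
time_s: 15.85
tcp_pos: [546.8, -44.1, 111.8]
tcp_rot: [-0.25, -0.661, -0.25, 0.662]
force: [-0.8, -0.7, -0.6]
opening: 85.6
```

apply_moves([
  [[0,0,10,0,0,0,-1],[0,0,20,0,0,0,-1],[0,0,30,0,0,0,-1],[0,0,40,0,0,0,-1],[0,0,40,0,0,0,-1]],
])

```text
time_s: 16.48
tcp_pos: [546.9, -44.2, 111.8]
tcp_rot: [0.459, 0.538, 0.459, -0.538]
force: [0.1, -0.3, 0.3]
opening: 85.6
```

```bash
python3 tr.py
python3 - <<'E'
from h import *
c=optics.get_calibration("wrist");p,d=optics.read_camera("wrist");W=cloud(d,c)
cv2.imwrite('pics/w5.png',cv2.cvtColor(p,cv2.COLOR_RGB2BGR))
t=np.radians(-99.03);ex=np.array([np.cos(t),np.sin(t)]);ey=np.array([-ex[1],ex[0]]);home=np.array([510.65,-248.06])
rel=W[...,:2]-home;a=rel@ex;b=rel@ey
for bc in (-60,-40,-20,0,20,40,60):
    m=(abs(b-bc)<8)&(W[...,2]>30)&(W[...,2]<42)&(a<-90)&(a>-170); print(bc,m.sum(),np.percentile(a[m],[0,3,50]) if m.sum() else '')
E
```

```text
tcp [546.9 -44.2 111.8] rackframe -207.0 3.8 jaw -9.1 q [-0.34  0.6   0.47  2.11 -0.51  0.55  0.35] F [ 0.1 -0.3  0.3] 85.6 16.475
-60 436 [-145.81343035 -145.12834205 -133.36033409]
-40 269 [-145.97788529 -145.50475448 -139.35960115]
-20 267 [-145.70968438 -145.47233185 -139.33126233]
0 269 [-146.17266412 -145.5201042  -139.19026972]
20 282 [-146.64983659 -145.63238519 -139.51983702]
40 274 [-146.53102841 -145.71441433 -139.52699645]
60 405 [-146.30722462 -145.78284416 -135.93090696]Traceback (most recent call last):
  File "tr.py", line 12, in <module>
    n,l,st,ce=cv2.connectedComponentsWithStats(k); i=1+np.argmax(st[1:,4]); q=np.stack([a[l==i],b[l==i]],1).astype(np.float32)
                                                       ~~~~~~~~~^^^^^^^^^^
    return _wrapfunc(a, 'argmax', axis=axis, out=out, **kwds)
    return bound(*args, **kwds)
ValueError: attempt to get argmax of an empty sequence
```

View pics/w5.png

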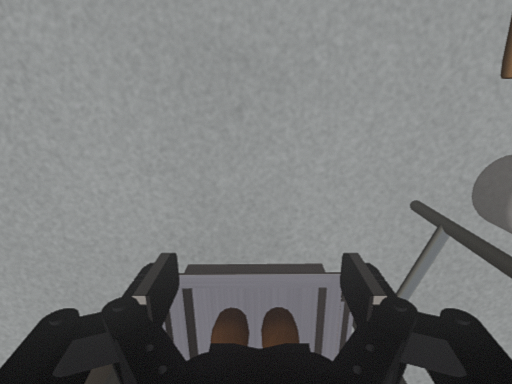

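The wrist view shows the tray's rear edge straight across at row ~268, with the rear vases upright at (232,330) and (280,330). The tray is square (within 0.3°), with about 31 mm still to go. Next, lower the spread fingers and push from outside.

apply_moves([
  [[0,0,0,0,0,-4,-1],[0,0,0,0,0,-8,-1],[0,0,0,-0.1,-0.6,-10.3,-1],[0,0,0,-0.35,-2.2,-10.3,-1],[0,0,0,-0.66,-4.1,-10.3,-1]],
])

```text
time_s: 17.2
tcp_pos: [540.7, -86.1, 9.2]
tcp_rot: [-0.46, -0.538, -0.459, 0.538]
force: [0.4, -0.6, -0.3]
opening: 85.7
```

apply_moves([
  [[0,0,0,-0.13,-0.8,0,-1],[0,0,0,-0.25,-1.6,0,-1],[0,0,0,-0.38,-2.4,0,-1],[0,0,0,-0.48,-3.0,0,-1],[0,0,0,-0.48,-3.0,0,-1]],
])

```text
time_s: 17.82
tcp_pos: [536.7, -112.7, 9.6]
tcp_rot: [0.46, 0.538, 0.46, -0.536]
force: [1.2, 4.9, 4.0]
opening: 85.4
```

```bash
cat > rf.py <<'E'
from h import *
t=np.radians(-99.03);ex=np.array([np.cos(t),np.sin(t)]);ey=np.array([-ex[1],ex[0]]);home=np.array([510.65,-248.06])
s=status.state();g=s['tcp_pos'][:2]-home;f=s['force'][:2]
print('a,b',(g@ex).round(1),(g@ey).round(1),'z',s['tcp_pos'][2].round(1),'Fa,Fb',(f@ex).round(1),(f@ey).round(1),'Fz',s['force'][2].round(1),s['time_s'])
E
python3 rf.py
```

```text
a,b -137.8 4.5 z 9.6 Fa,Fb -5.0 0.4 Fz 4.0 17.825
```

apply_moves([
  [[0,0,0,-0.05,-0.3,0,-1],[0,0,0,-0.09,-0.6,0,-1],[0,0,0,-0.13,-0.8,0,-1],[0,0,0,-0.13,-0.8,0,-1]],
])

```text
time_s: 18.32
tcp_pos: [535.4, -120.0, 9.4]
tcp_rot: [0.459, 0.538, 0.461, -0.536]
force: [1.0, 6.3, 5.4]
opening: 85.1
```

```bash
python3 rf.py
```

```text
a,b -130.3 4.3 z 9.4 Fa,Fb -6.3 0.0 Fz 5.4 18.325
```

apply_moves([
  [[0,0,0,-0.05,-0.3,0,-1],[0,0,0,-0.06,-0.4,0,-1],[0,0,0,-0.06,-0.4,0,-1]],
])

```text
time_s: 18.7
tcp_pos: [534.7, -123.9, 9.4]
tcp_rot: [0.459, 0.538, 0.461, -0.536]
force: [1.7, 6.8, 5.6]
opening: 85.6
```

```bash
python3 rf.py
```

```text
a,b -126.4 4.3 z 9.4 Fa,Fb -7.0 0.6 Fz 5.6 18.7
```

Near home (predicted contact ≈ -126); I'll continue until the back stop is felt.

apply_moves([
  [[0,0,0,-0.04,-0.25,0,-1],[0,0,0,-0.06,-0.4,0,-1],[0,0,0,-0.06,-0.4,0,-1]],
])

```text
time_s: 19.08
tcp_pos: [534.3, -126.4, 9.3]
tcp_rot: [0.459, 0.538, 0.462, -0.535]
force: [0.6, 8.1, 4.4]
opening: 85.1
```

```bash
python3 rf.py
```

```text
a,b -123.8 4.2 z 9.3 Fa,Fb -8.1 -0.7 Fz 4.4 19.075
```

apply_moves([
  [[0,0,0,-0.04,-0.25,0,-1],[0,0,0,-0.06,-0.4,0,-1],[0,0,0,-0.06,-0.4,0,-1]],
])

```text
time_s: 19.45
tcp_pos: [534.1, -126.5, 9.2]
tcp_rot: [0.458, 0.539, 0.464, -0.534]
force: [2.7, 13.6, 6.7]
opening: 85.3
```

```bash
python3 rf.py
```

```text
a,b -123.8 4.1 z 9.2 Fa,Fb -13.9 0.6 Fz 6.7 19.45
```

The tool stopped at -123.8 while the force rose from 8 to 14 N, so the tray is on the back stop. One more light press to seat it, then back off and look.

apply_moves([
  [[0,0,0,-0.05,-0.3,0,-1],[0,0,0,-0.05,-0.3,0,-1],[0,0,0,0.05,0.4,0,-1],[0,0,0,0.2,1.5,0,-1],[0,0,0,0.8,5,0,-1]],
])

```text
time_s: 20.08
tcp_pos: [540.3, -88.2, 9.1]
tcp_rot: [-0.459, -0.538, -0.457, 0.54]
force: [0.4, 0.7, -0.2]
opening: 85.4
```

apply_moves([
  [[0,0,0,0.5,3,0,-1],[0,0,0,0.8,5,5,-1],[0,0,0,0.8,5,10,-1],[0,0,0,0.8,5,11,-1],[0,0,0,0.8,5,11,-1]],
])

```text
time_s: 20.7
tcp_pos: [548.7, -35.4, 119.2]
tcp_rot: [0.46, 0.538, 0.459, -0.537]
force: [-0.4, -0.1, 0.3]
opening: 85.8
```

Run:
```python
from rf import *
c=optics.get_calibration("wrist");p,d=optics.read_camera("wrist");W=cloud(d,c)
rel=W[...,:2]-home;a=rel@ex;b=rel@ey
for bc in (-60,-40,-20,0,20,40,60):
    m=(abs(b-bc)<8)&(W[...,2]>30)&(W[...,2]<42)&(a<-80)&(a>-170); print(bc,m.sum(),np.percentile(a[m],[0,3,50]) if m.sum() else '')
print(s['joint_pos'])
p,d=optics.read_camera("side");cv2.imwrite('pics/s6.png',cv2.resize(cv2.cvtColor(p,cv2.COLOR_RGB2BGR)[120:384,200:500],None,fx=2.2,fy=2.2,interpolation=cv2.INTER_CUBIC))
```

```text
a,b -216.0 4.2 z 119.2 Fa,Fb 0.2 -0.4 Fz 0.3 20.7
-60 299 [-114.79515469 -114.22721734 -105.72113952]
-40 230 [-114.61384117 -114.2715396  -108.45403737]
-20 228 [-115.04178836 -114.14822749 -108.3563223 ]
0 227 [-115.06409931 -114.29371902 -108.76220938]
20 234 [-114.61300059 -114.32764928 -108.65361274]
40 225 [-115.10622745 -114.53526932 -108.26440367]
60 279 [-115.68835224 -114.38467161 -106.5970096 ]
[-0.37789774  0.58981012  0.50312857  2.10480748 -0.52055673  0.56744871
  0.34430488]
```

View pics/s6.png

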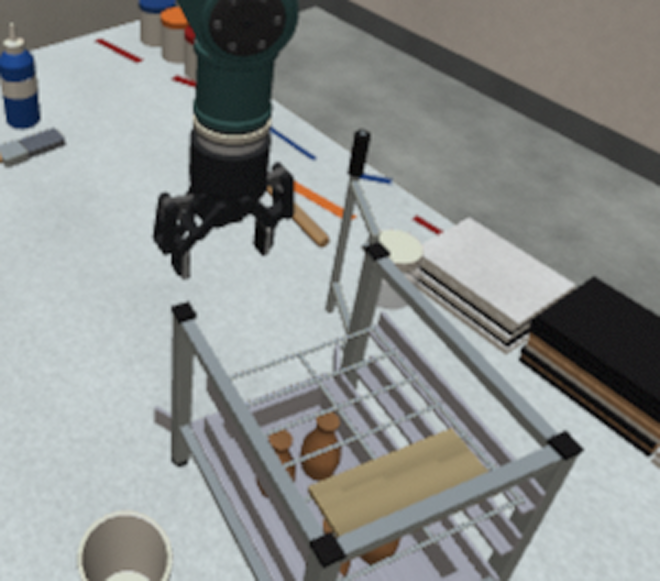

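The tray's rear edge is at -115 (home) across the full width and square, and the vases I can see are upright. Next, back to the grip to close the bar.

apply_moves([
  [[0,0,-10,0,0,6,-1],[0,0,-20,0,0,12,-1],[0,0,-30,0,0,18,-1],[0,0,-40,1,0,23,-1],[0,0,-50,4,-1,23,-1]],
])

```text
time_s: 21.42
tcp_pos: [590.3, -44.8, 351.6]
tcp_rot: [0.188, 0.684, 0.188, -0.68]
force: [-0.1, 0.7, 0.3]
opening: 85.5
```

apply_moves([
  [[0,0,-1,5,-1,0,-1],[0,0,-1,9,-2,0,-1],[0,0,-1,10,-2.4,0,-1],[0,0,-1,10,-2.4,0,-1]],
])

```text
time_s: 21.92
tcp_pos: [687.9, -69.6, 347.0]
tcp_rot: [-0.183, -0.682, -0.183, 0.684]
force: [0.3, -0.1, 0.3]
opening: 85.4
```

Run:
```python
from rf import *
print(s['tcp_pos'],s['joint_pos'])
c=optics.get_calibration("wrist");p,d=optics.read_camera("wrist");W=cloud(d,c)
m=(W[...,2]>255)&(W[...,2]<290)&(np.hypot(W[...,0]-688,W[...,1]+70)<50)
G=np.nanmedian(W[m],0);print(m.sum(),G)
piv=home-130*ex+115*ey;r=G[:2]-piv;a0=np.arctan2(-r@ex,-r@ey);print(a0,np.linalg.norm(r))
P=lambda a:piv-80*np.sin(a)*ex-80*np.cos(a)*ey
for k in range(14):
    a=2.0-k*2.06/13; print(k,round(a,2),round(np.degrees(2.0-a),1),((P(a)-P(2.0))/10).round(2))
```

```text
a,b -204.0 147.1 z 347.0 Fa,Fb 0.1 0.3 Fz 0.3 21.925
[687.93646193 -69.63104803 346.96259742] [-0.53379581  0.60343457  0.940148    1.59145601 -0.50927327  1.214192
 -0.54202838]
317 [688.40727415 -69.55903247 266.68241664]
1.984122314331085 81.0098043053332
0 2.0 0.0 [0. 0.]
1 1.84 9.1 [-1.11  0.62]
2 1.68 18.2 [-2.3   1.05]
3 1.52 27.2 [-3.54  1.29]
4 1.37 36.3 [-4.81  1.33]
5 1.21 45.4 [-6.06  1.17]
6 1.05 54.5 [-7.28  0.81]
7 0.89 63.6 [-8.42  0.27]
8 0.73 72.6 [-9.47 -0.45]
9 0.57 81.7 [-10.38  -1.32]
10 0.42 90.8 [-11.15  -2.32]
11 0.26 99.9 [-11.75  -3.44]
12 0.1 109.0 [-12.17  -4.64]
13 -0.06 118.0 [-12.39  -5.88]
```

apply_moves([
  [[0,0,0,0,0,-5,-1],[0,0,0,0,0,-10,-1],[0,0,0,0,0,-11.5,-1],[0,0,0,0,0,-11.5,-1],[0,0,0,0,0,-11.5,1]],
])

```text
time_s: 22.6
tcp_pos: [689.8, -69.5, 236.3]
tcp_rot: [0.184, 0.684, 0.183, -0.682]
force: [0.3, -0.4, -0.4]
opening: 69.7
```

apply_moves([
  [[0,0,0,0,0,0,1],[0,0,0,0,0,0,1],[0,0,0,0,0,0,1],[0,0,0,0,0,0,1],[0,0,0,0,0,0,1]],
])

```text
time_s: 23.22
tcp_pos: [689.0, -68.8, 234.5]
tcp_rot: [0.183, 0.683, 0.183, -0.683]
force: [-0.8, 1.8, 4.7]
opening: 14.3
```

apply_moves([
  [[0,0,9.1,-1.11,0.62,0,1],[0,0,18.2,-2.3,1.05,0,1],[0,0,27.2,-3.54,1.29,0,1],[0,0,36.3,-4.81,1.33,0,1],[0,0,45.4,-6.06,1.17,0,1]],
])

```text
time_s: 23.85
tcp_pos: [626.7, -58.3, 234.5]
tcp_rot: [-0.433, -0.558, -0.434, 0.559]
force: [-3.8, -1.8, 6.0]
opening: 13.9
```

apply_moves([
  [[0,0,9.1,-1.22,-0.36,0,1],[0,0,18.2,-2.36,-0.9,0,1],[0,0,27.2,-3.41,-1.62,0,1],[0,0,36.3,-4.32,-2.49,0,1],[0,0,45.4,-5.09,-3.49,0,1]],
])

```text
time_s: 24.48
tcp_pos: [574.3, -94.8, 234.4]
tcp_rot: [0.614, 0.348, 0.616, -0.35]
force: [-6.5, -4.0, 8.1]
opening: 14.5
```

apply_moves([
  [[0,0,9.1,-0.6,-1.12,0,1],[0,0,13.5,-0.85,-1.75,0,1],[0,0,18.2,-1.02,-2.32,0,1],[0,0,22,-1.12,-2.8,0,1]],
])

```text
time_s: 24.98
tcp_pos: [562.4, -124.3, 234.4]
tcp_rot: [0.668, 0.225, 0.671, -0.228]
force: [-7.9, -5.4, 10.1]
opening: 14.4
```

```bash
python3 rf.py
```

```text
a,b -130.4 31.7 z 234.4 Fa,Fb 6.5 -7.0 Fz 10.1 24.975
```

apply_moves([
  [[0,0,1,-0.06,-0.4,0,1],[0,0,1.5,-0.1,-0.6,0,1],[0,0,1.5,-0.1,-0.6,0,1]],
])

```text
time_s: 25.35
tcp_pos: [562.8, -125.1, 234.4]
tcp_rot: [0.672, 0.216, 0.675, -0.216]
force: [-7.2, 3.3, 11.3]
opening: 14.5
```

```bash
python3 rf.py
```

```text
a,b -129.6 32.3 z 234.4 Fa,Fb -2.1 -7.7 Fz 11.3 25.35
```

The bar stopped and the reaction reversed to -a, so it's on its stop. Release, lift away and check.

apply_moves([
  [[0,0,0,0,0,0,0.6],[0,0,0,0,0,0,0.2],[0,0,0,0,0,0,-0.3],[0,0,0,0,0,0,-0.7],[0,0,0,0,0,0,-0.8]],
])

```text
time_s: 25.98
tcp_pos: [565.0, -126.0, 233.7]
tcp_rot: [0.673, 0.216, 0.673, -0.216]
force: [-0.5, -0.4, 0.0]
opening: 76.5
```

apply_moves([
  [[0,0,0,0,0,3,-0.8],[0,0,0,0,0,7,-0.8],[0,0,0,0,0,12,-0.8],[0,0,0,0,2,14,-0.8],[0,0,0,0,5,14,-0.8]],
])

```text
time_s: 26.6
tcp_pos: [566.1, -77.0, 376.4]
tcp_rot: [0.675, 0.218, 0.671, -0.217]
force: [0.4, 1.0, -0.4]
opening: 77.1
```

apply_moves([
  [[0,0,0,0,5,0,-0.8],[0,0,0,0,10,0,-0.8],[0,0,0,0,14,0,-0.8],[0,0,0,0,15,0,-0.8]],
])

```text
time_s: 27.1
tcp_pos: [564.7, 77.9, 373.5]
tcp_rot: [0.674, 0.215, 0.674, -0.214]
force: [0.1, -0.8, -0.2]
opening: 77.1
```

Run:
```python
from rf import *
K={}
for n in('top','side','wrist'):
    c=optics.get_calibration(n);p,d=optics.read_camera(n);W=cloud(d,c);K[n]=p
    rel=W[...,:2]-home;a=rel@ex;b=rel@ey
    m=(W[...,2]>230)&(W[...,2]<275)&(abs(a+130)<60)&(abs(b-35)<60)
    if m.sum(): print(n,m.sum(),np.median(a[m]).round(1),np.median(b[m]).round(1),np.median(W[m][:,2]).round())
B=lambda p:cv2.cvtColor(p,cv2.COLOR_RGB2BGR)
t1=cv2.resize(B(K['top']),(512,384));cv2.imwrite('pics/t7.png',cv2.resize(t1,(800,600)))
cv2.imwrite('pics/s7.png',cv2.resize(B(K['side'])[150:384,220:500],None,fx=2.5,fy=2.5,interpolation=cv2.INTER_CUBIC))
```

```text
a,b -330.4 2.2 z 373.5 Fa,Fb 0.8 0.2 Fz -0.2 27.1
top 65 -132.3 33.9 264.0
side 147 -123.2 31.4 253.0
wrist 485 -134.5 34.8 256.0
```

View pics/s7.png

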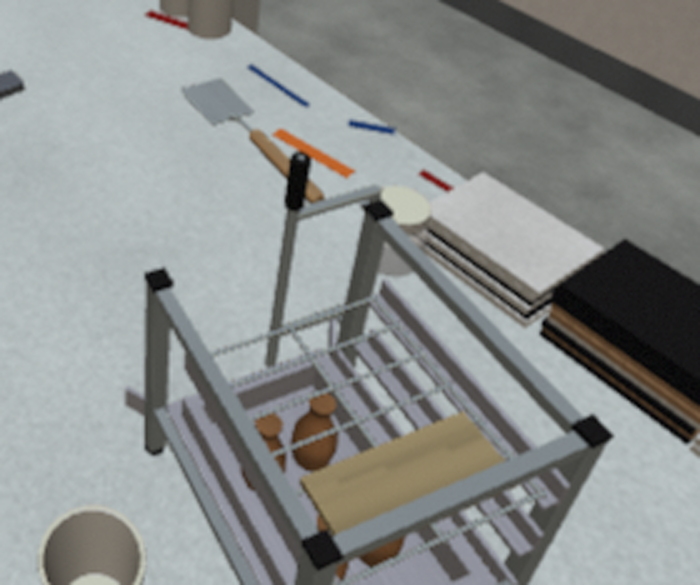

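View pics/t7.png

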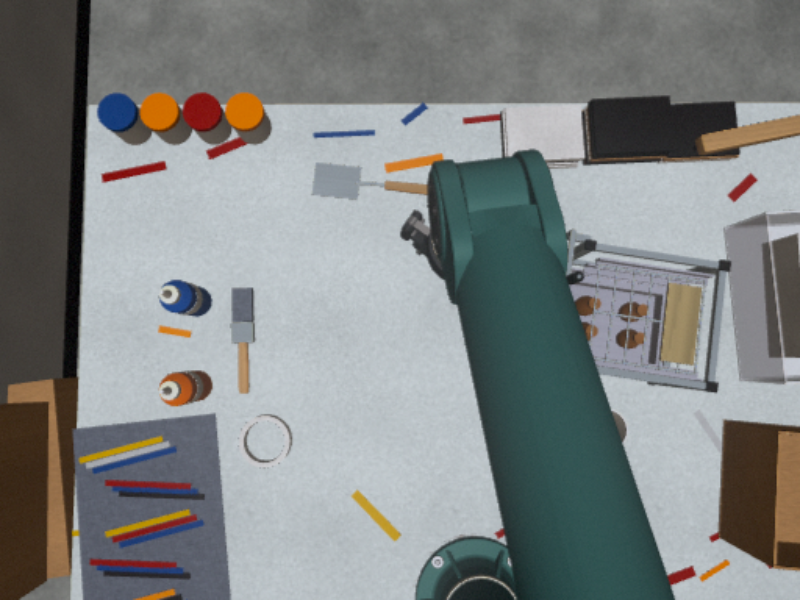

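The bar is across the mouth, with all vases visible upright and the bystanders in place. Since the bar may have sprung a millimetre or two on release, I'll give it a light push with shut fingers onto its stop.

apply_moves([
  [[0,0,-10,0.3,-5,0,1],[0,0,-20,0.6,-10,-2,1],[0,0,-30,0.8,-13.5,-6,1],[0,0,-40,0.8,-13.8,-11,1],[0,0,-44,0.8,-13.8,-13.4,1]],
])

```text
time_s: 27.88
tcp_pos: [570.7, -67.7, 237.6]
tcp_rot: [0.54, 0.454, 0.542, -0.457]
force: [0.5, -0.2, -0.5]
opening: -0.1
```

apply_moves([
  [[0,0,0,-0.2,-1,0,1],[0,0,0,-0.4,-2.2,0,1],[0,0,0,-0.5,-3,0,1],[0,0,0,-0.5,-3,0,1]],
])

```text
time_s: 28.38
tcp_pos: [568.4, -95.6, 241.1]
tcp_rot: [0.543, 0.454, 0.542, -0.453]
force: [0.4, 0.7, -0.7]
opening: 0.2
```

```bash
python3 rf.py
```

```text
a,b -159.7 33.1 z 241.1 Fa,Fb -0.7 0.3 Fz -0.7 28.375
```

apply_moves([
  [[0,0,0,-0.06,-0.4,0,1],[0,0,0,-0.12,-0.8,0,1],[0,0,0,-0.16,-1.0,0,1],[0,0,0,-0.16,-1.0,0,1]],
])

```text
time_s: 28.88
tcp_pos: [566.3, -104.0, 239.7]
tcp_rot: [0.543, 0.453, 0.543, -0.453]
force: [-0.2, 1.1, 0.9]
opening: -0.1
```

```bash
python3 rf.py
```

```text
a,b -151.0 32.4 z 239.7 Fa,Fb -1.0 -0.3 Fz 0.9 28.875
```

apply_moves([
  [[0,0,0,-0.05,-0.3,0,1],[0,0,0,-0.05,-0.3,0,1]],
])

```text
time_s: 29.12
tcp_pos: [565.8, -107.2, 239.8]
tcp_rot: [0.543, 0.453, 0.543, -0.453]
force: [-0.9, -0.6, -0.1]
opening: -0.1
```

```bash
python3 rf.py
```

```text
a,b -147.8 32.3 z 239.8 Fa,Fb 0.7 -0.8 Fz -0.1 29.125
```

apply_moves([
  [[0,0,0,-0.05,-0.3,0,1],[0,0,0,-0.05,-0.3,0,1]],
])

```text
time_s: 29.38
tcp_pos: [565.5, -108.7, 239.7]
tcp_rot: [0.543, 0.453, 0.544, -0.452]
force: [-0.1, 4.2, 0.9]
opening: 0.2
```

```bash
python3 rf.py
```

```text
a,b -146.3 32.3 z 239.7 Fa,Fb -4.2 -0.8 Fz 0.9 29.375
```

apply_moves([
  [[0,0,0,-0.05,-0.3,0,1],[0,0,0,-0.05,-0.3,0,1]],
])

```text
time_s: 29.62
tcp_pos: [565.5, -108.8, 239.7]
tcp_rot: [0.542, 0.453, 0.545, -0.451]
force: [1.1, 7.9, 2.2]
opening: -0.0
```

```bash
python3 rf.py
```

```text
a,b -146.2 32.3 z 239.7 Fa,Fb -8.0 -0.1 Fz 2.2 29.625
```

The bar is hard on its stop: 8 N with no movement. Back off, take a last check with the wrist and top cameras, and hand in.

apply_moves([
  [[0,0,0,0.15,1.2,0,1],[0,0,0,0.8,5,0,1],[0,0,0,1,9,3,1],[0,0,0,1,13,8,1],[0,0,0,1,17,10,1]],
])

```text
time_s: 30.25
tcp_pos: [576.3, 56.9, 342.6]
tcp_rot: [0.544, 0.454, 0.541, -0.452]
force: [-0.4, 0.0, -1.5]
opening: -0.1
```

apply_moves([
  [[0,0,0,0,5,0,1],[0,0,0,0,10,0,1],[0,0,0,0,14,0,1],[0,0,0,0,15,0,1]],
])

```text
time_s: 30.75
tcp_pos: [574.5, 210.4, 339.3]
tcp_rot: [0.544, 0.451, 0.544, -0.451]
force: [-0.7, 0.1, -0.1]
opening: 0.2
```

Run:
```python
from rf import *
c=optics.get_calibration('top');p,d=optics.read_camera('top');W=cloud(d,c)
rel=W[...,:2]-home;a=rel@ex;b=rel@ey;z=W[...,2]
m=(z>230)&(z<275)&(abs(a+130)<60)&(abs(b-35)<60);print('grip',np.median(a[m]),np.median(b[m]))
m=(z>29)&(z<42)&(a<-90)&(a>-130)&(abs(b)<60); print('rear rim',m.sum(),np.percentile(a[m],[1,50]) if m.sum() else '')
cv2.imwrite('pics/t8.png',cv2.resize(cv2.cvtColor(p,cv2.COLOR_RGB2BGR)[130:270,310:490],None,fx=4,fy=4,interpolation=cv2.INTER_CUBIC))
```

```text
a,b -462.8 -8.9 z 339.3 Fa,Fb 0.0 -0.8 Fz -0.1 30.75
grip -133.07635876509806 34.25816402802798
rear rim 184 [-115.14208626 -108.33631363]
```

Run:
```python
from rf import *
from station import bot
c=optics.get_calibration('top');p,d=optics.read_camera('top');W=cloud(d,c)
rel=W[...,:2]-home;a=rel@ex;b=rel@ey;z=W[...,2]
pi=p.astype(int);br=(pi[...,0]-pi[...,2]>35)&(pi[...,0]<190)&(abs(b)<60)&(a>-90)&(a<60)&(z>50)&(z<95)
n,l,st,ce=cv2.connectedComponentsWithStats(cv2.dilate(br.astype(np.uint8),np.ones((2,2))))
for i in range(1,n):
    k=(l==i)&br
    if k.sum()>5: print(a[k].mean().round(),b[k].mean().round(),z[k].max().round(),k.sum())
print(bot.finish_job())
```

```text
a,b -462.2 -8.7 z 339.3 Fa,Fb -0.8 0.4 Fz -0.6 30.8
-43.0 20.0 86.0 63
45.0 23.0 87.0 57
-42.0 -30.0 86.0 61
46.0 -29.0 88.0 62
the job is handed in; nothing more can be done
None
```

The tray is in the lowest bay, fully home, with the stop bar shut across it. I handed the job in at about 31 s; no verdict was reported.

**What I did:** I swung the bar open to about 2.0 rad. I then gripped the middle of the tray's rear rim, squared the tray to the rack and drew it into the bay. The last 31 mm I pushed from outside with spread fingers until the back stop held (force rose from 8 to 14 N without movement). Then I swung the bar shut and pressed it onto its stop (8 N without movement).

**Last checks:**
- **Tray:** the rear rim is at x = -115 in the rack_home frame, which is home. It was square when I looked right after the push.
- **Vases:** all four are standing, tops measured at 86–88 mm against 82 given. They are 42–46 mm from the tray's centre along its length.
- **Bar:** the top camera puts the grip at x = -133, y = 34 in the rack_home frame, against an ideal -130, 35. That is within the bias I saw in that camera. The bar did not yield to the press.
- **Other things on the bench:** all in view looked unmoved in the last full top picture. The arm hid the white jar and most of the cup there; the side picture just before showed both in place.

The final close-up of the rack could not be viewed because the 12-picture limit was reached. The final tray, vase and grip checks therefore rest on depth measurements from the top camera.

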